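Snap the folding tablet stand open beside the chopping board and put the tablet on it

ROBOT

A 6-joint arm with a two-finger parallel gripper is mounted at the origin on a cart in front of the work surface, level with it; the furniture and walls round the work are solid. World frame = base frame: x ahead of the robot, y to its left, z up, the work surface at z = 0. Lengths are in mm, angles in rad, forces in N, time in s.
With the tool pointing down it reaches from about 350 to 975 mm from the base axis. Payload 7.1 kg.
Tool frame: the origin (TCP) lies midway between the tips of the shut fingers; the grasp point (between the pads) lies 19 mm behind it (ctrl.grasp_offset is the distance from the TCP to the grasp point, in mm); z points along the fingers, y is the line along which they close (so a half turn about z gives the same grasp; the last joint's range is limited). The gripper opens to 88 mm and grips with 3 to 60 N. Pads are 20 mm wide; open, the fingers measure 115 mm over their backs; the gripper's body (75 mm by 178 mm) begins 61 mm behind the grasp point.
Start: joints at [1.257, 0.423, 1.63, -0, 1.089, -0.019], TCP at [181.561, 598.03, 222.675] pointing down, gripper open.
Joint ranges: [-3, 3], [-0.9, 2.11], [0.09, 2.58], [-1.31, 4.45], [0.11, 2.69], [-2.54, 2.54]. Speed limits (rad/s): [2.39, 2.39, 3.01, 3.14, 3.14, 3.14].

INTERFACE

Orientations are given as a rotation vector (axis times angle).
In Python, from workcell import sensors, viewer, ctrl gives the robot as it stands. The module is installed in compiled form; this text tells all that it offers.
- The arm moves only by the shell command python3 -m handwheel 'ROWS'. ROWS is JSON, a list of rows, each a list of 7 numbers: the shift along the tool's x, y, z in mm, then the turn, a rotation vector about the tool's x, y, z in rad, then the closure, from 0 (fully open) to 1 (shut). In form: [[x, y, z, rx, ry, rz, jaw], ...]. A call has 1 to 10 rows; each row shifts and turns the commanded pose from where the row before left it, along the tool's axes as they then stand; what a row does not reach is not made up. A row lasts 1/8 s, in which the tool goes at most 62.5 mm and 10.7 degrees, less where a joint would pass 70% of its speed; a pose out of reach is approached as far as the arm can. A call is refused whole if a number of a shift passes 62.5 or a number of a turn 0.188, either way. A call with a gripper value outside its range is refused whole. The fingers move at their own pace and stop on an object; the grip force is fixed at half the most. Time passes only in rows, so rows that do not move let the fingers close. It gives the time, the measured TCP pose, the force, the opening and the grip force at its end, in the units of the state.
- sensors.get_obs(): the state, without advancing time (a new reading comes with each control period).
- viewer.get_image(name): name is "side" or "top"; returns a dict with "frame" (480x640x3 uint8, blue, green, red), "fov_y" (degrees; the focal length in pixels is half the picture's height over the tangent of half this angle, whatever the lens; pixels are square), "cx", "cy" (the principal point, pixels), "distortion" ([k1, k2, p1, p2, k3] as OpenCV has them; the pictures are not rectified), "R" (3x3) and "t" (3): a world point X has camera coordinates R X + t. Camera axes: x right, y down, z forward; pixel columns grow to the right and rows downward; lengths in mm; the calibration is good to about 2 mm. A picture is of the moment at which its call begins. There is no depth.
- ctrl.close_job(): hands the job in; it is judged then, once.
The state is a dict: "t": time; "qpos": joint angles; "qvel": joint speeds; "joint_torque": joint torques, N m; "ee_pos": TCP position; "orientation": TCP orientation; "ft_force": force on the tool from outside, world axes, zero at the start; "moment": the same for the moment, N m; "width": finger opening in mm; "grasp_force": force on a finger pad.
Only numpy, scipy, OpenCV 4.12 (cv2) and the standard library are available. Lean on these libraries where they do the work, as an engineer would, in place of code of your own. Each camera call takes 0.05 s, during which the arm holds its last target. There are 200 camera calls.

TASK

The chopping board is wanted for cooking: lift the folded tablet stand off it and set the stand down, still folded, flat on the worktop just to the left of the board, clear of it, with its ledge towards you. Then swing its back up past the spring's dead point until it snaps fully open, take the tablet out of its charging dock and stand it tall way up on the stand's ledge, in the middle, screen facing out, leaning on the back. Leave the tomato tin, the spice jar and the mug where they are.

Things in the scene. Friction and masses are not known exactly. Their poses are not given: they have to be found in the camera images.
- stand_center (a point): Folding tablet stand, loose, 0.9 kg: T-shaped dark steel base, wooden back folded flat into it. Point on the middle line, 13 mm above the underside; x from ledge to rear, y to the reader's left, z up. The stem is a channel 58 mm wide (y), x = -42 to +58 mm, its sides 10 mm below to 11 mm above this point: carry the stand by pinching them here.
- stand_ledge (a point): Middle of the ledge across the stand's front, on its top, 14 mm above the underside (x = -59 mm from stand_center). The ledge is 140 mm long (y). The lip at its front, 6 mm thick, rises 14 mm above this point, its inner face 11 mm in front of it; at lip height 22 mm are free between lip and open back.
- stand_pull (a point): Middle of the steel pull bar at the free end of the stand's back: 15 mm thick, 46 mm long along the stand's y. Folded, it is 76 mm behind stand_center, beyond the channel's end, 15 mm above the underside, with free space under it and at both ends. Pinch its two end faces; it turns between the fingers. The point's x runs along the back away from the hinge.
- stand_hinge (a point): Hinge line of the stand's back, parallel to the stand's y, 46 mm in front of stand_center (x = -46 mm), 17.5 mm above the underside. The pull bar swings about it at a radius of 122 mm, up and towards the ledge. The back is 40 mm wide; its leaning face lies 5 mm from the hinge line.
- stand_back (a joint): Angle of the stand's back: 0 folded, 1.22 rad (70 degrees) fully open at its stop (bar top then 138 mm above the underside). Two spring struts at its sides hold it shut below about 0.30 rad and snap it open above; opening takes 2 to 3 N at the pull bar. Open, it carries the tablet; over about 1.5 N more pushed against its top may fold it again.
- tablet_center (a point): Centre of the tablet, loose, 0.32 kg: grey slab 10 mm thick (x), 124 wide (y), 198 tall (z), lit screen on its -x face. It starts upright in the dock, 24 mm deep in the slot, top edge free: pinch it there across the 10 mm from above. On the stand it leans back 0.35 rad; fingers within its top 40 mm clear the pull bar behind it.
- dock: Wooden charging dock, fixed, 74 (x) x 150 (y) x 34 mm high; origin at the centre of its underside. The slot for the tablet runs along its y through the middle, 11.6 mm wide, its floor 11 mm above the worktop.
- board: Brown chopping board lying flat, fixed: 230 mm deep (its x, pointing away from the robot) x 340 mm wide (its y), 21 mm thick; origin at the centre of its underside. The stand first lies on it. Left of the board means on its +y side, where the dock stands farther off.
- tomato_tin: Tomato tin, 75 mm across, 110 mm tall, stands at the back, between board and dock; origin under its centre. Leave alone.
- spice_jar: Spice jar with dark lid, 44 mm across, 105 mm tall, at the back beside the tin; origin under its centre. Leave alone.
- mug: White mug, 83 mm across, 94 mm tall, at the right of the work; origin under it. Leave alone.

How it is judged (in metres and radians):
On the way, in this order (a step that is already met when the one before it is completed fails the run):
1. the stand lies on the worktop to the left of the board, clear of it and facing you, still folded (height (world z) of stand_center below 0.02 m and angle between stand_center's own z axis and vertical below 0.06 rad and y of stand_center in the frame of board between 0.235 and 0.4 m and x of stand_center in the frame of board between -0.17 and 0.17 m and y of board in the frame of stand_center below -0.1 m and angle between the x axis of stand_center and the x axis of board, either way round below 0.65 rad and contact force between stand and board below 0.2 N and value of joint stand_back below 0.15 rad and linear speed of stand below 0.03 m/s), for 0.2 s.
2. its back has snapped fully open (height (world z) of stand_center below 0.02 m and angle between stand_center's own z axis and vertical below 0.06 rad and y of stand_center in the frame of board between 0.235 and 0.4 m and x of stand_center in the frame of board between -0.17 and 0.17 m and y of board in the frame of stand_center below -0.1 m and angle between the x axis of stand_center and the x axis of board, either way round below 0.65 rad and contact force between stand and board below 0.2 N and value of joint stand_back above 1.14 rad), for 0.2 s.
At the end, for the whole second after the job is handed in: Stand flat on the worktop, its middle 0.235 to 0.40 m left of the board's middle line, abreast of the board and clear of it, ledge to you within 37 degrees, back fully open; tablet tall way up, screen out, bottom in the ledge, leaning on the back within 35 mm of the middle; all at rest (all of step 2 and angle between tablet_center's own z axis and vertical between 0.2 and 0.55 rad and angle between tablet_center's own x axis and vertical above 1.75 rad and y of tablet_center in the frame of stand_center between -0.035 and 0.035 m and x of tablet_center in the frame of stand_center between -0.045 and 0 m and z of tablet_center in the frame of stand_center between 0.082 and 0.107 m and linear speed of each of tablet, stand below 0.02 m/s); the robot touches nothing.
It fails at once if the tomato tin is moved by more than 3 cm (distance of tomato_tin from where it was at the start of the episode above 0.03 m).
It fails at once if the spice jar is moved by more than 3 cm (distance of spice_jar from where it was at the start of the episode above 0.03 m).
It fails at once if the white mug is moved by more than 3 cm (distance of mug from where it was at the start of the episode above 0.03 m).
It fails at once if the tablet is dropped or tipped over (angle between tablet_center's own z axis and vertical above 0.9 rad).
It also fails if it takes over 70 s, if anything falls off the work surface, if the arm or the gripper's body presses on something with over 40 N, if the wrist force passes 120 N, or if a joint passes its speed limit or range.

## Working session

There is one attempt and no reset: what is moved stays moved. The work goes in short steps, Python scripts to look and compute and a shell command to move; the robot and the scene stay as the last step left them, time stands still between calls to the robot, and variables do not carry over. Pictures are saved under pics/ and viewed, at most 10 in all, crops included, and the job is handed in when it is done.

```bash
mkdir -p pics && cat > h.py <<'E'
import numpy as np, cv2, pickle
from workcell import sensors, viewer, ctrl
from scipy.spatial.transform import Rotation as Rn
def grab(n,fn):
    d=viewer.get_image(n); cv2.imwrite(f'pics/{fn}.png',d['frame']); pickle.dump(d,open(f'pics/{fn}.pkl','wb')); return d
def K(d):
    f=240/np.tan(np.radians(d['fov_y'])/2); return np.array([[f,0,d['cx']],[0,f,d['cy']],[0,0,1.]])
def ray(d,p):
    u=cv2.undistortPoints(np.array([[p]],float),K(d),np.array(d['distortion'],float))[0,0]
    R=np.array(d['R']);t=np.array(d['t']); return -R.T@t, R.T@np.array([u[0],u[1],1.])
def onz(d,p,z):
    o,v=ray(d,p); return o+v*(z-o[2])/v[2]
def proj(d,X):
    return cv2.projectPoints(np.array(X,float).reshape(-1,1,3),cv2.Rodrigues(np.array(d['R'],float))[0],np.array(d['t'],float),K(d),np.array(d['distortion'],float))[0].reshape(-1,2)
def ld(fn): return pickle.load(open(f'pics/{fn}.pkl','rb'))
def st():
    o=sensors.get_obs(); R=Rn.from_rotvec(o['orientation']).as_matrix()
    print('t',o['t'],'p',np.round(o['ee_pos'],1),'R',np.round(R,3).tolist(),'w',round(float(o['width']),1),'g',o['grasp_force'],'F',np.round(o['ft_force'],1),'q',np.round(o['qpos'],2)); return o,R
E
python3 - <<'E'
from h import *
for n in('top','side'):
    d=grab(n,n+'0'); print(n,d['fov_y'],d['cx'],d['cy'],-np.array(d['R']).T@np.array(d['t']),np.round(d['R'],2).tolist(),d['distortion'])
st()
print(ctrl.grasp_offset)
E
```

```text
top 49.51608492654996 312.3040418563904 239.35681190288878 [ 324.11242966  -18.85408252 1372.22229661] [[-0.02, -1.0, 0.03], [-0.99, 0.02, -0.17], [0.17, -0.03, -0.99]] [0.02642094 0.         0.         0.         0.        ]
side 56.689966221559935 324.503033560465 238.59260716992955 [625.52448879 850.75975239 744.36951691] [[-1.0, 0.08, -0.02], [0.06, 0.59, -0.8], [-0.05, -0.8, -0.59]] [0.03810193 0.         0.         0.         0.        ]
t 0.1 p [181.4 597.6 222. ] R [[-0.957, 0.291, -0.0], [0.291, 0.957, -0.001], [0.0, -0.001, -1.0]] w 88.1 g 0.0 F [ 0.  -0.9  0.2] q [ 1.26  0.42  1.63  0.    1.09 -0.02]
18.700000000000003
```

View pics/top0.png

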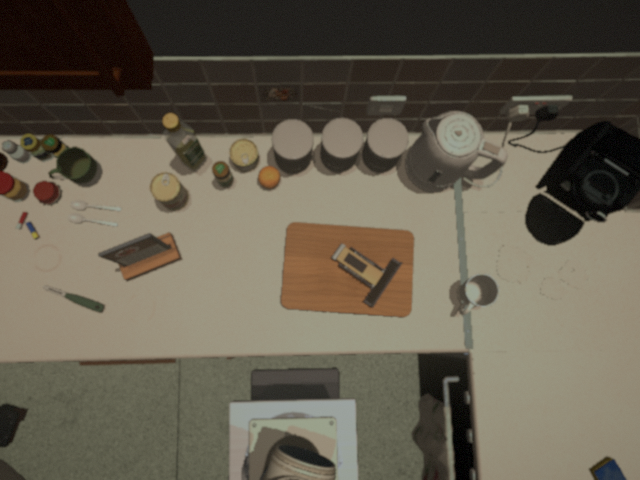

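View pics/side0.png

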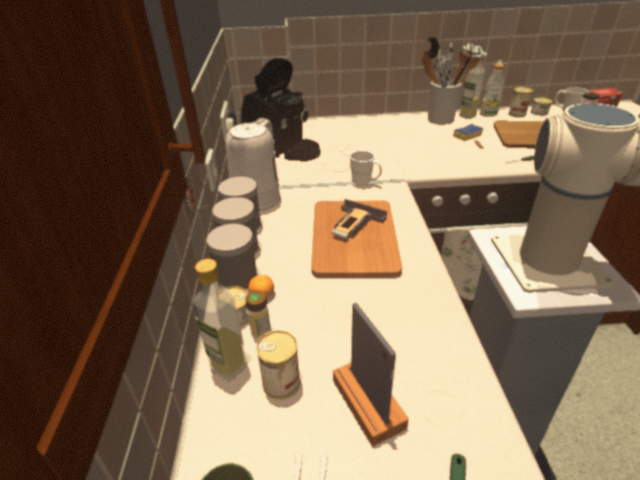

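Top view: board spans (283,222)-(413,317). The stand lies on it with its ledge at lower right around (383,283) and pull bar at upper left (340,250). The dock and tablet are at about (140,255), the tin at (168,190) and the mug at (480,290). The side view agrees: tablet (370,360), dock (370,400), stand (355,220). I'll enlarge these areas.

```bash
python3 - <<'E'
from h import *
def crop(fn,x,y,w,h,s):
    return cv2.resize(cv2.imread(f'pics/{fn}.png')[y:y+h,x:x+w],(w*s,h*s),interpolation=cv2.INTER_CUBIC)
a=crop('top0',310,225,100,100,4); b=crop('top0',90,215,100,75,4)
c=crop('side0',315,185,100,75,4);e=crop('side0',315,295,100,150,4)
im=np.zeros((600,800,3),np.uint8)
im[:300,:400]=crop('top0',320,232,100,75,4); im[:300,400:]=b; im[300:,:400]=crop('side0',318,190,80,60,5); im[300:,400:]=cv2.resize(cv2.imread('pics/side0.png')[300:450,310:430],(400,500))[:300]if 0 else crop('side0',320,300,100,75,4)
cv2.imwrite('pics/c1.png',im)
d=ld('top0');s=ld('side0')
B=[(288,222),(413,231),(412,317),(281,309)]
for p in B: print(onz(d,p,21).round(0))
print('edge',onz(d,(100,360),0).round(0),onz(d,(400,352),0).round(0))
print('tin',onz(d,(166,187),110).round(0),'spice',onz(d,(222,168),105).round(0),'mug',onz(d,(480,291),94).round(0))
print(proj(d,[181,598,222]),proj(s,[181,598,222]))
E
```

```text
[605.   5.  21.]
[ 576. -326.   21.]
[ 350. -311.   21.]
[377.  26.  21.]
edge [259. 486.   0.] [ 262. -280.    0.]
tin [679. 305. 110.] spice [729. 168. 105.] mug [ 409. -467.   94.]
[[  1.93454661 406.66618412]] [[696.88770727 446.23053867]]
```

View pics/c1.png

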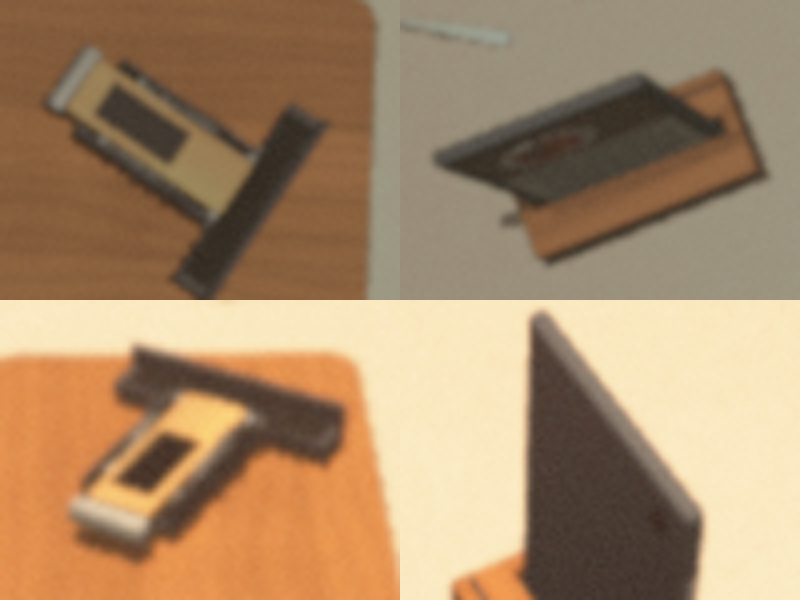

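Crops: the bar's rear corners are at about (90,46)/(44,103) and the lip's outer top edge runs (328,124) to (207,300). The tablet's top edge runs (437,158) to (640,76) in the top crop, and (540,313) to (697,517) in the side crop. The camera dot on its back faces the side camera, so the screen faces the robot. Next I fit the poses.

```bash
python3 - <<'E'
from h import *
from scipy.optimize import least_squares
d=ld('top0');s=ld('side0')
T=lambda x,y:(320+x/4,232+y/4); S=lambda x,y:(318+x/5,190+(y-300)/5)
def fit(M,D,x0,z):
    M=np.array(M,float)
    def W(q): c,n=np.cos(q[2]),np.sin(q[2]); return np.c_[q[0]+c*M[:,0]-n*M[:,1],q[1]+n*M[:,0]+c*M[:,1],M[:,2]+z]
    def r(q):
        w=W(q); return np.concatenate([proj(k,w[i])[0]-p for i,(k,p) in enumerate(D)])
    o=least_squares(r,x0,x_scale=[10,10,.1]); print(o.x.round(3),'res',o.fun.round(1)); return o.x
M=[[83.5,-23,6],[83.5,23,6],[-76,-70,15],[-76,70,15],[-76,-70,15],[-76,70,15],[76,0,9.5]]
D=[(d,T(90,46)),(d,T(44,103)),(d,T(328,124)),(d,T(207,300)),(s,S(135,347)),(s,S(343,405)),(s,S(113,512))]
print('stand');fit(M,D,[480,-180,-.6],34); fit(M[:4],D[:4],[480,-180,-.6],34)
T2=lambda x,y:(90+(x-400)/4,215+y/4); S2=lambda x,y:(320+(x-400)/4,300+(y-300)/4)
print('tablet, z=centre 110')
M=[[0,62,99],[0,-62,99],[0,-62,99],[0,62,99]]
D=[(d,T2(438,157)),(d,T2(641,77)),(s,S2(540,315)),(s,S2(694,515))]
fit(M[:2],D[:2],[450,380,.4],110);fit(M[2:],[D[2],D[3]],[450,380,.4],110)
fit(M,[D[0],D[1],D[2],D[3]],[450,380,.4],110)
print('dock');fit([[37,-75,34],[-37,-75,34],[-37,75,34]],[(d,T2(722,70)),(d,T2(765,174)),(d,T2(545,258))],[450,380,.4],0)
print('board');fit([[115,170,21],[115,-170,21],[-115,-170,21],[-115,170,21]],[(d,(286,222)),(d,(414,230)),(d,(412,317)),(d,(280,310))],[480,-150,0],0)
E
```

```text
stand
[ 476.561 -184.732    0.942] res [-2.  -0.9 -0.5 -0.8  0.2 -0.5  0.3  0.5  0.4 -2.1  1.5 -1.1 -0.3 -1.2]
[ 475.49  -185.905    0.934] res [-1.3 -0.6  0.  -0.6  0.8  0.2  0.5  1. ]
tablet, z=centre 110
[5.20518e+02 3.66552e+02 3.76000e-01] res [-1.2  0.4  1.3 -0.5]
[5.22202e+02 3.71663e+02 3.62000e-01] res [-0.7 -1.9  0.6  1.4]
[5.21523e+02 3.69287e+02 3.66000e-01] res [-2.6 -0.3  0.1 -0.6 -0.6 -2.8  0.8  0. ]
dock
[5.18477e+02 3.63721e+02 3.74000e-01] res [ 0.9 -0.5  0.1 -0.4 -0.9  0.9]
board
[ 4.76966e+02 -1.50135e+02 -7.60000e-02] res [-0.   0.2 -0.1 -0.2 -0.   0.3  0.2 -0.3]
```

```bash
cat >> h.py <<'E'
def Rdown(yaw_y):  # tool z down, tool y at world angle yaw_y
    y=np.array([np.cos(yaw_y),np.sin(yaw_y),0]);z=np.array([0,0,-1.]);return np.c_[np.cross(y,z),y,z]
def plan(wps,jaw,start=None):
    """wps: list of (pos,R,n). prints rows (shift in the tool axes at row start)"""
    o=sensors.get_obs(); p=np.array(o['ee_pos'],float); R=Rn.from_rotvec(o['orientation']).as_matrix()
    if start: p,R=np.array(start[0],float),start[1]
    for tp,TR,n in wps:
        p0=p.copy(); tp=np.array(tp,float); out=[]
        for i in range(n):
            s=R.T@(p0+(tp-p0)*(i+1)/n-p); w=Rn.from_matrix(R.T@TR).as_rotvec()/(n-i)
            s=s.round(0 if np.abs(s).max()>5 else 1);w=w.round(3); out.append([*s.tolist(),*w.tolist(),jaw])
            p=p+R@s; R=R@Rn.from_rotvec(w).as_matrix()
        print(str([[0 if v==0 else (int(v) if v==int(v) else v) for v in r] for r in out]).replace(' ','')); print(' ->',p.round(1))
E
python3 -c "
from h import *
plan([([476,-185,140],Rdown(.94-np.pi/2),14)],0,([181.6,598,222.7],st()[1]))"
```

```text
t 0.1 p [181.4 597.6 222. ] R [[-0.957, 0.291, -0.0], [0.291, 0.957, -0.001], [0.0, -0.001, -1.0]] w 88.1 g 0.0 F [ 0.  -0.9  0.2] q [ 1.26  0.42  1.63  0.    1.09 -0.02]
[[-36,-47,6,0,0,0.136,0],[-43,-42,6,0,0,0.136,0],[-48,-36,6,0,0,0.136,0],[-52,-29,6,0,0,0.136,0],[-56,-22,6,0,0,0.136,0],[-58,-14,6,0,0,0.136,0],[-59,-6,6,0,0,0.136,0],[-60,2,6,0,0,0.136,0],[-59,10,6,0,0,0.136,0],[-57,18,6,0,0,0.137,0],[-54,26,6,0,0,0.136,0],[-50,33,6,0,0,0.137,0],[-45,39,6,0,0.001,0.136,0],[-39,45,6,0,0,0.137,0]]
 -> [ 476.1 -185.1  139.6]
```

```bash
python3 -m handwheel '[[-36,-47,6,0,0,0.136,0],[-43,-42,6,0,0,0.136,0],[-48,-36,6,0,0,0.136,0],[-52,-29,6,0,0,0.136,0],[-56,-22,6,0,0,0.136,0],[-58,-14,6,0,0,0.136,0],[-59,-6,6,0,0,0.136,0],[-60,2,6,0,0,0.136,0],[-59,10,6,0,0,0.136,0],[-57,18,6,0,0,0.137,0]]' && python3 -m handwheel '[[-54,26,6,0,0,0.136,0],[-50,33,6,0,0,0.137,0],[-45,39,6,0,0,0.136,0],[-39,45,6,0,0,0.137,0],[0,0,0,0,0,0,0],[0,0,0,0,0,0,0]]' && python3 -c "
from h import *
st(); grab('side','side1')
plan([([475.5,-185,40],Rdown(.938-np.pi/2),4)],0)"
```

```text
t: 1.35
ee_pos: [392.0, 36.6, 162.6]
orientation: [2.318, 2.12, 0.001]
ft_force: [1.7, 0.1, 1.0]
width: 87.8
grasp_force: 0.0
t: 2.1
ee_pos: [475.2, -184.7, 138.2]
orientation: [-2.8, -1.422, 0.002]
ft_force: [0.0, -0.1, -0.2]
width: 87.9
grasp_force: 0.0
t 2.1 p [ 475.2 -184.7  138.2] R [[0.59, 0.807, -0.002], [0.807, -0.59, 0.001], [-0.0, -0.002, -1.0]] w 87.9 g 0.0 F [ 0.  -0.1 -0.2] q [-0.39  0.38  1.94  0.    0.82  0.24]
[[0,0,25,0,0,0.001,0],[0,0,24,-0.001,0,0.001,0],[0,1,25,0,0,0,0],[0,0,24,-0.001,0,0.001,0]]
 -> [ 475.9 -184.7   40.3]
```

```bash
python3 -m handwheel '[[0,0,35,0,0,0,0],[0,0,40,0,0,0,0],[0,0,25,0,0,0,0],[0,0,12,0,0,0,0],[0,0,0,0,0,0,0]]' && python3 -m handwheel '[[0,0,0,0,0,0,1],[0,0,0,0,0,0,1],[0,0,0,0,0,0,1],[0,0,0,0,0,0,1],[0,0,0,0,0,0,1],[0,0,0,0,0,0,1]]'; python3 -c "
from h import *
st()"
```

```text
t: 2.78
ee_pos: [475.7, -184.0, 26.5]
orientation: [-2.799, -1.424, 0.001]
ft_force: [-0.3, -0.2, -0.4]
width: 87.6
grasp_force: 0.0
t: 3.52
ee_pos: [477.2, -185.6, 27.4]
orientation: [2.799, 1.422, 0.002]
ft_force: [2.5, -2.2, 6.0]
width: 58.1
grasp_force: 30.0
t 3.525 p [ 477.2 -185.6   27.4] R [[0.59, 0.808, 0.002], [0.808, -0.59, -0.001], [0.0, 0.003, -1.0]] w 58.1 g 29.988994896411896 F [ 2.5 -2.2  6. ] q [-0.39  0.58  1.98 -0.    0.58  0.24]
```

```bash
python3 -m handwheel '[[0,0,-10,0,0,0,1],[0,0,-20,0,0,0,1],[0,0,-30,0,0,0,1],[0,0,-20,0,0,0,1],[0,0,0,0,0,0,1]]'; python3 -c "
from h import *
st()
grab('side','side2')
cv2.imwrite('pics/c2.png',cv2.resize(cv2.imread('pics/side2.png')[120:270,270:470],(800,600)))
plan([([500,155,105],Rdown(.25-np.pi/2),10)],1)"
```

```text
t: 4.15
ee_pos: [475.6, -184.7, 107.2]
orientation: [-2.801, -1.422, -0.0]
ft_force: [0.3, 0.1, -8.4]
width: 57.8
grasp_force: 30.0
t 4.15 p [ 475.6 -184.7  107.2] R [[0.59, 0.807, 0.0], [0.807, -0.59, 0.0], [0.0, 0.0, -1.0]] w 57.8 g 29.959348440170288 F [ 0.3  0.1 -8.4] q [-0.39  0.43  1.96  0.    0.75  0.24]
[[29,-18,0,0,0,0.069,1],[27,-20,0,0,0,0.069,1],[27,-22,0,0,0,0.069,1],[24,-23,1,0,0,0.069,1],[23,-26,0,0,0,0.069,1],[21,-26,0,0,0,0.069,1],[19,-28,0,0,0,0.069,1],[17,-30,0,0,0,0.069,1],[16,-30,0,0,0,0.069,1],[13,-32,1,-0.001,0.001,0.069,1]]
 -> [500.4 155.3 104.5]
```

View pics/c2.png

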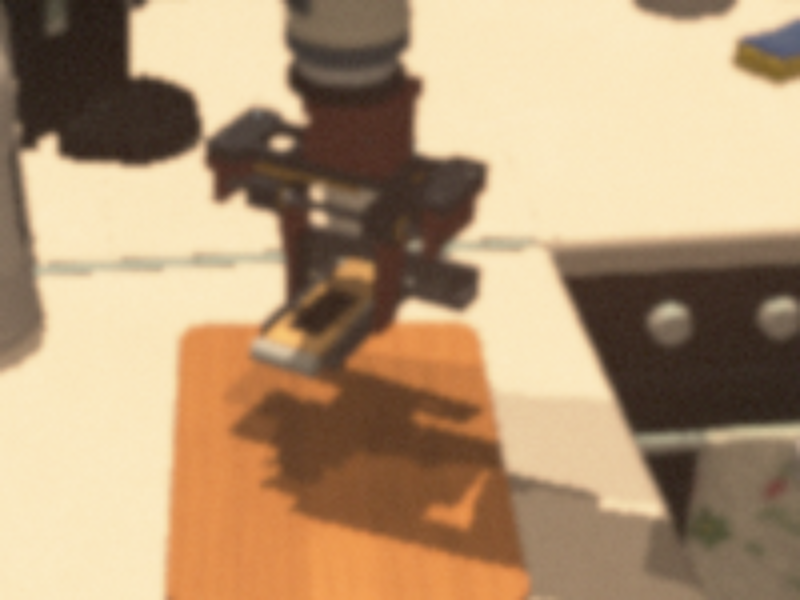

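The stand hangs level between the fingers, with the bar at (290,355) and the ledge at (440,285), and the board is free. Carrying it over and lowering.

```bash
python3 -m handwheel '[[29,-18,0,0,0,0.069,1],[27,-20,0,0,0,0.069,1],[27,-22,0,0,0,0.069,1],[24,-23,1,0,0,0.069,1],[23,-26,0,0,0,0.069,1],[21,-26,0,0,0,0.069,1],[19,-28,0,0,0,0.069,1],[17,-30,0,0,0,0.069,1],[16,-30,0,0,0,0.069,1],[13,-32,1,0,0,0.069,1]]' && python3 -m handwheel '[[0,0,0,0,0,0,1],[0,0,30,0,0,0,1],[0,0,30,0,0,0,1],[0,0,20,0,0,0,1],[0,0,8,0,0,0,1],[0,0,4,0,0,0,1],[0,0,0,0,0,0,1]]'; python3 -c "
from h import *
st()"
```

```text
t: 5.45
ee_pos: [499.8, 155.5, 102.9]
orientation: [3.117, 0.388, -0.005]
ft_force: [1.3, -0.5, -8.7]
width: 57.8
grasp_force: 30.0
t: 6.32
ee_pos: [501.4, 154.7, 12.8]
orientation: [3.117, 0.391, 0.0]
ft_force: [-0.3, -0.1, -9.3]
width: 57.6
grasp_force: 30.0
t 6.325 p [501.4 154.7  12.8] R [[0.969, 0.247, 0.0], [0.247, -0.969, 0.0], [0.0, 0.0, -1.0]] w 57.6 g 29.9593985080719 F [-0.3 -0.1 -9.3] q [ 0.28  0.62  1.95 -0.    0.57  1.6 ]
```

```bash
python3 -m handwheel '[[0,0,3,0,0,0,1],[0,0,2,0,0,0,1],[0,0,1,0,0,0,1],[0,0,0,0,0,0,1]]' && python3 -m handwheel '[[0,0,0.5,0,0,0,1],[0,0,0.5,0,0,0,1],[0,0,0,0,0,0,1]]'
```

```text
t: 6.82
ee_pos: [501.3, 154.9, 6.7]
orientation: [3.117, 0.391, 0.0]
ft_force: [0.5, -0.9, -8.3]
width: 57.8
grasp_force: 30.0
t: 7.2
ee_pos: [501.4, 154.9, 6.4]
orientation: [3.117, 0.392, 0.0]
ft_force: [-3.1, 0.2, 5.8]
width: 57.9
grasp_force: 30.0
```

```bash
python3 -m handwheel '[[0,0,0,0,0,0,0],[0,0,0,0,0,0,0],[0,0,0,0,0,0,0],[0,0,-10,0,0,0,0],[0,0,-40,0,0,0,0],[0,0,-50,0,0,0,0],[0,0,0,0,0,0,0]]'; python3 -c "
from h import *
st()
s=grab('side','side3');d=grab('top','top3')
cv2.imwrite('pics/c3.png',np.hstack([cv2.resize(cv2.imread('pics/side3.png')[210:360,260:400],(420,450)),cv2.resize(cv2.imread('pics/top3.png')[210:310,200:280],(360,450),interpolation=cv2.INTER_CUBIC)]))
c,n=np.cos(.2495),np.sin(.2495)
X=[[501.4+c*a-n*b,154.9+n*a+c*b,z] for a,b,z in [(83.5,-23,19),(83.5,23,19),(76,0,22.5),(-76,-70,28),(-76,70,28)]]
print((proj(s,X)-[260,210])*3); print((proj(d,X)-[200,210])*4.5+[420,0])
"
```

```text
t: 8.07
ee_pos: [504.0, 155.6, 109.6]
orientation: [-3.116, -0.391, -0.012]
ft_force: [-0.0, 0.2, 0.3]
width: 87.8
grasp_force: 0.0
t 8.075 p [504.  155.6 109.6] R [[0.969, 0.247, 0.007], [0.247, -0.969, 0.002], [0.008, -0.0, -1.0]] w 87.8 g 0.0 F [-0.   0.2  0.3] q [ 0.28  0.44  1.92 -0.    0.76  1.6 ]
[[191.16065787 311.15847076]
 [211.70542436 355.38310709]
 [210.8774356  326.92690509]
 [361.88146721 212.73266821]
 [444.06138323 336.60719023]]
[[563.67155636  86.68304582]
 [486.86767272 106.89564316]
 [527.55086527 107.86379753]
 [709.06637988 326.53162164]
 [469.8729875  391.77179309]]
```

View pics/c3.png

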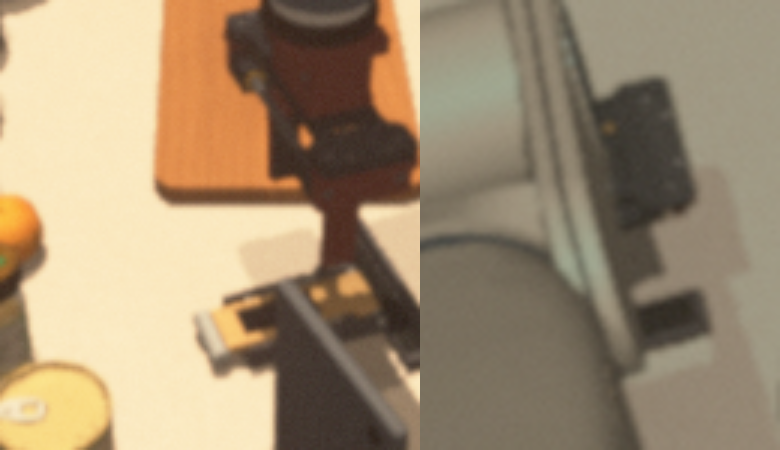

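The stand lies on the worktop about where predicted: bar seen around (210,338) in the crop against (211,327) predicted, and lip end at (710,310). Going to the bar.

```bash
python3 -c "
from h import *
R=Rdown(.25-np.pi/2)
plan([([575,174,60],R,4),([575,174,5.5],R,3)],0)
ph=np.linspace(-.02,1.06,11);print(np.c_[np.diff(122*np.cos(ph)),-np.diff(122*np.sin(ph))].round(1).tolist())"
```

```text
[[19,0,12,0,0,0,0],[19,0,11,0,0,0,0],[19,0,12,0,-0.001,0,0],[19,0,11,0,0,0,0]]
 -> [575.1 173.7  60.4]
[[0,0,18,0,0,0,0],[0,0,19,0,0,0,0],[0,0,18,0,0,0,0]]
 -> [575.2 173.7   5.4]
[[-0.4, -13.2], [-1.9, -13.0], [-3.3, -12.8], [-4.6, -12.3], [-5.9, -11.8], [-7.2, -11.1], [-8.3, -10.2], [-9.4, -9.3], [-10.3, -8.2], [-11.1, -7.0]]
```

```bash
python3 -m handwheel '[[19,0,12,0,0,0,0],[19,0,11,0,0,0,0],[19,0,12,0,0,0,0],[19,0,11,0,0,0,0],[0,0,0,0,0,0,0],[0,0,18,0,0,0,0],[0,0,19,0,0,0,0],[0,0,12,0,0,0,0],[0,0,0,0,0,0,0],[0,0,0,0,0,0,0]]'
```

```text
t: 9.43
ee_pos: [575.1, 173.7, 10.9]
orientation: [-3.117, -0.391, -0.001]
ft_force: [-0.9, -0.5, 0.2]
width: 87.5
grasp_force: 0.0
```

```bash
python3 -m handwheel '[[0,0,5,0,0,0,0],[0,0,0,0,0,0,0.3],[0,0,0,0,0,0,1],[0,0,0,0,0,0,1],[0,0,0,0,0,0,1],[0,0,0,0,0,0,1],[0,0,0,0,0,0,1],[0,0,0,0,0,0,1]]'
```

```text
t: 10.42
ee_pos: [575.0, 173.7, 5.7]
orientation: [-3.117, -0.391, -0.0]
ft_force: [-0.2, 0.7, -0.0]
width: 45.6
grasp_force: 30.0
```

```bash
python3 -m handwheel '[[-0.4,0,-13.2,0,0,0,1],[-1.9,0,-13,0,0,0,1],[-3.3,0,-12.8,0,0,0,1],[0,0,0,0,0,0,1]]' && python3 -m handwheel '[[-4.6,0,-12.3,0,0,0,1],[-5.9,0,-11.8,0,0,0,1],[-7.2,0,-11.1,0,0,0,1],[0,0,0,0,0,0,1]]'
```

```text
t: 10.92
ee_pos: [569.2, 172.2, 45.9]
orientation: [-3.117, -0.391, -0.001]
ft_force: [-2.6, -1.2, -2.1]
width: 45.5
grasp_force: 30.0
t: 11.42
ee_pos: [552.0, 167.7, 81.0]
orientation: [-3.117, -0.391, -0.001]
ft_force: [-1.9, -1.4, -1.0]
width: 45.8
grasp_force: 30.0
```

Going well, small forces. Finishing the arc before letting go.

```bash
python3 -m handwheel '[[-8.3,0,-10.2,0,0,0,1],[-9.4,0,-9.3,0,0,0,1],[-10.3,0,-8.2,0,0,0,1],[-11.1,0,-7,0,0,0,1],[-10.5,0,-5,0,0,0,1],[0,0,0,0,0,0,1],[0,0,0,0,0,0,1]]' && python3 -m handwheel '[[0,0,0,0,0,0,0],[0,0,0,0,0,0,0],[0,0,0,0,0,0,0],[0,0,-30,0,0,0,0],[0,0,-60,0,0,0,0],[0,0,-60,0,0,0,0],[0,0,0,0,0,0,0]]'; python3 -c "
from h import *
st()"
```

```text
t: 12.3
ee_pos: [504.8, 155.6, 120.0]
orientation: [3.117, 0.391, 0.001]
ft_force: [0.7, -3.0, 5.3]
width: 45.8
grasp_force: 30.0
t: 13.18
ee_pos: [507.0, 156.5, 274.4]
orientation: [-3.115, -0.391, -0.015]
ft_force: [0.1, -0.2, 0.4]
width: 87.3
grasp_force: 0.0
t 13.175 p [507.  156.5 274.4] R [[0.969, 0.247, 0.009], [0.247, -0.969, 0.003], [0.009, -0.0, -1.0]] w 87.3 g 0.0 F [ 0.1 -0.2  0.4] q [0.28 0.22 1.79 0.   1.12 1.6 ]
```

```bash
python3 -c "
from h import *
plan([([520.5,367.5,268],Rdown(.37),10)],0)"
```

```text
[[7,-20,1,0.001,-0.001,-0.169,0],[9,-19,0,0.001,-0.001,-0.169,0],[13,-17,1,0.001,-0.001,-0.169,0],[16,-14,1,0.001,-0.001,-0.169,0],[17,-12,1,0.001,-0.001,-0.169,0],[20,-8,0,0,-0.001,-0.169,0],[20,-5,1,0,-0.001,-0.169,0],[21,-2,1,0.001,0,-0.169,0],[21,2,0,0,-0.001,-0.169,0],[21,6,1,0.001,0,-0.17,0]]
 -> [520.7 367.9 268. ]
```

```bash
python3 -m handwheel '[[7,-20,1,0,0,-0.169,0],[9,-19,0,0,0,-0.169,0],[13,-17,1,0,0,-0.169,0],[16,-14,1,0,0,-0.169,0],[17,-12,1,0,0,-0.169,0],[20,-8,0,0,0,-0.169,0],[20,-5,1,0,0,-0.169,0],[21,-2,1,0,0,-0.169,0],[21,2,0,0,0,-0.169,0],[21,6,1,0,0,-0.17,0]]' && python3 -m handwheel '[[0,0,0,0,0,0,0],[0,0,0,0,0,0,0],[0,0,0,0,0,0,0]]';python3 -c "
from h import *
st()
s=grab('side','side4');d=grab('top','top4')
cv2.imwrite('pics/c4.png',np.hstack([cv2.resize(cv2.imread('pics/side4.png')[210:410,270:430],(400,500),interpolation=cv2.INTER_CUBIC),cv2.resize(cv2.imread('pics/top4.png')[210:335,190:290],(400,500),interpolation=cv2.INTER_CUBIC)]))"
```

```text
t: 14.42
ee_pos: [517.3, 367.3, 260.7]
orientation: [-1.767, -2.596, 0.004]
ft_force: [0.0, -0.0, 1.1]
width: 88.1
grasp_force: 0.0
t: 14.8
ee_pos: [517.8, 366.1, 262.3]
orientation: [-1.778, -2.59, 0.001]
ft_force: [-0.6, 1.1, -0.8]
width: 87.7
grasp_force: 0.0
t 14.8 p [517.8 366.1 262.3] R [[-0.359, 0.933, -0.001], [0.933, 0.359, -0.0], [-0.0, -0.001, -1.0]] w 87.7 g 0.0 F [-0.6  1.1 -0.8] q [ 0.6   0.4   1.57 -0.    1.17  0.23]
```

View pics/c4.png

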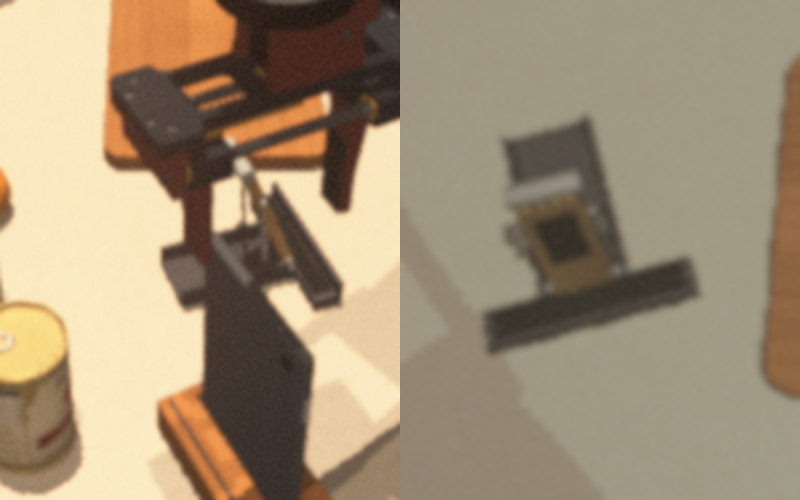

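The back stands open: in the top crop the bar is at (545,190), and the lip runs (488,352) to (698,290), clear of the board at right. The open fingers straddle the tablet's top edge. Gripping it now and refitting the stand's pose.

```bash
python3 -m handwheel '[[0,2,30,0,0,0,0],[0,0,30,0,0,0,0],[0,0,20,0,0,0,0],[0,0,8,0,0,0,0],[0,0,0,0,0,0,0],[0,0,0,0,0,0,0]]' && python3 -m handwheel '[[0,0,0,0,0,0,1],[0,0,0,0,0,0,1],[0,0,0,0,0,0,1],[0,0,0,0,0,0,1],[0,0,0,0,0,0,1],[0,0,0,0,0,0,1],[0,0,0,0,0,0,1],[0,0,0,0,0,0,1]]';python3 - <<'E'
from h import *
from scipy.optimize import least_squares
st(); d=ld('top4')
P=np.array([(488,352),(698,290),(503,138),(588,118),(506,207),(583,187)],float)-[400,0]; P=P/4+[190,210]
M=np.array([[-76,70,28],[-76,-70,28],[58,29,24],[58,-29,24],[-10,23,135],[-10,-23,135]],float)
def r(q,k=6):
    c,n=np.cos(q[2]),np.sin(q[2]);return (proj(d,np.c_[q[0]+c*M[:k,0]-n*M[:k,1],q[1]+n*M[:k,0]+c*M[:k,1],M[:k,2]])-P[:k]).ravel()
for k in(4,6):
    o=least_squares(r,[500,155,.25],args=(k,),x_scale=[10,10,.1]);print(o.x.round(3),o.fun.round(1))
E
```

```text
t: 15.65
ee_pos: [520.4, 368.1, 175.6]
orientation: [1.775, 2.592, 0.002]
ft_force: [0.1, -0.2, 0.0]
width: 87.7
grasp_force: 0.0
t: 16.65
ee_pos: [519.8, 367.7, 174.5]
orientation: [-1.775, -2.592, 0.0]
ft_force: [-0.4, 0.8, 0.3]
width: 11.0
grasp_force: 0.0
t 16.65 p [519.8 367.7 174.5] R [[-0.362, 0.932, -0.0], [0.932, 0.362, -0.0], [-0.0, -0.0, -1.0]] w 11.0 g 0.007490109710488468 F [-0.4  0.8  0.3] q [ 0.6   0.49  1.64 -0.    1.01  0.23]
[4.98731e+02 1.52979e+02 2.55000e-01] [ 0.   0.2  0.6  0.9 -0.5 -0.2 -0.1 -1. ]
[5.00090e+02 1.53458e+02 2.54000e-01] [-0.2 -0.4  0.4  0.4 -0.7 -0.7 -0.3 -1.5  0.6  1.   0.1  0.9]
```

```bash
python3 -m handwheel '[[0,0,0,0,0,0,1],[0,0,0,0,0,0,1],[0,0,-5,0,0,0,1],[0,0,-15,0,0,0,1],[0,0,-30,0,0,0,1],[0,0,-40,0,0,0,1],[0,0,-40,0,0,0,1],[0,0,-25,0,0,0,1],[0,0,0,0,0,0,1]]'; cat > pl.py <<'E'
from h import *
th=.35;sy=.252;S=np.array([500.3,154,13.])
A=Rn.from_euler('z',sy).as_matrix()@Rn.from_euler('y',th).as_matrix()  # tablet axes in world
Rt=np.c_[np.cross(A[:,0],-A[:,2]),A[:,0],-A[:,2]]
def tcp(up,front,dx=0): # up along tablet, front along horizontal
    Z=Rn.from_euler('z',sy).as_matrix(); c=S+Z@np.array([-23.4-front,0,95.8]); return c+A[:,2]*(64.5+up)
E
python3 -c "
from pl import *
o,R=st(); p=np.array(o['ee_pos'])
q=tcp(150,6); print(q,tcp(0,0))
plan([(q,Rt,10),(tcp(15,6),Rt,4)],1)"
```

```text
t: 17.77
ee_pos: [519.8, 368.0, 332.4]
orientation: [1.775, 2.591, 0.005]
ft_force: [0.5, 1.0, -4.1]
width: 9.9
grasp_force: 30.0
t 17.775 p [519.8 368.  332.4] R [[-0.361, 0.932, 0.002], [0.932, 0.361, 0.002], [0.001, 0.003, -1.0]] w 9.9 g 29.997727274894714 F [ 0.5  1.  -4.1] q [0.6  0.34 1.49 0.   1.3  0.23]
[543.05708191 165.00881175 310.29544691] [499.05743416 153.68007233 169.38953998]
[[-20,-5,2,0.035,0.002,0.012,1],[-20,-5,2,0.035,0.002,0.012,1],[-19,-5,3,0.035,0.002,0.012,1],[-20,-4,2,0.035,0.002,0.012,1],[-20,-4,3,0.035,0.002,0.011,1],[-20,-3,3,0.035,0.002,0.012,1],[-21,-3,3,0.036,0.002,0.011,1],[-20,-3,3,0.035,0.002,0.012,1],[-20,-3,3,0.036,0.002,0.011,1],[-20,-2,3,0.035,0.001,0.012,1]]
 -> [543.  165.1 309.8]
[[0,0,34,0,0,0,1],[0,0,33,0,0,0,1],[0,0,34,0,0,0,1],[0,0,34,0,0,0,1]]
 -> [498.2 153.5 183. ]
```

```bash
python3 -m handwheel '[[-20,-5,2,0.035,0.002,0.012,1],[-20,-5,2,0.035,0.002,0.012,1],[-19,-5,3,0.035,0.002,0.012,1],[-20,-4,2,0.035,0.002,0.012,1],[-20,-4,3,0.035,0.002,0.011,1],[-20,-3,3,0.035,0.002,0.012,1],[-21,-3,3,0.036,0.002,0.011,1],[-20,-3,3,0.035,0.002,0.012,1],[-20,-3,3,0.036,0.002,0.011,1],[-20,-2,3,0.035,0.001,0.012,1]]' && python3 -m handwheel '[[0,0,0,0,0,0,1],[0,0,0,0,0,0,1],[0,0,0,0,0,0,1]]'; python3 -c "
from pl import *
st()
plan([(tcp(40,6),Rt,4)],1)
s=grab('side','side5');d=grab('top','top5')
cv2.imwrite('pics/c5.png',np.hstack([cv2.resize(cv2.imread('pics/side5.png')[160:360,260:420],(400,500),interpolation=cv2.INTER_CUBIC),cv2.resize(cv2.imread('pics/top5.png')[190:315,190:290],(400,500),interpolation=cv2.INTER_CUBIC)]))"
```

```text
t: 19.02
ee_pos: [543.2, 163.5, 307.2]
orientation: [-1.776, -2.289, 0.412]
ft_force: [0.9, -0.1, -3.2]
width: 9.9
grasp_force: 30.0
t: 19.4
ee_pos: [542.9, 165.4, 307.6]
orientation: [-1.775, -2.292, 0.409]
ft_force: [0.2, 0.3, -2.4]
width: 10.1
grasp_force: 30.0
t 19.4 p [542.9 165.4 307.6] R [[-0.25, 0.909, -0.333], [0.968, 0.235, -0.087], [-0.001, -0.345, -0.939]] w 10.1 g 29.997502863407135 F [ 0.2  0.3 -2.4] q [0.27 0.44 1.45 0.01 1.61 0.02]
[[0,0,27,0,0,0,1],[0,0,27,-0.001,0.001,0,1],[0,-1,27,0,0,0,1],[0,0,26,-0.001,0.001,0.001,1]]
 -> [506.3 155.9 207.5]
```

View pics/c5.png

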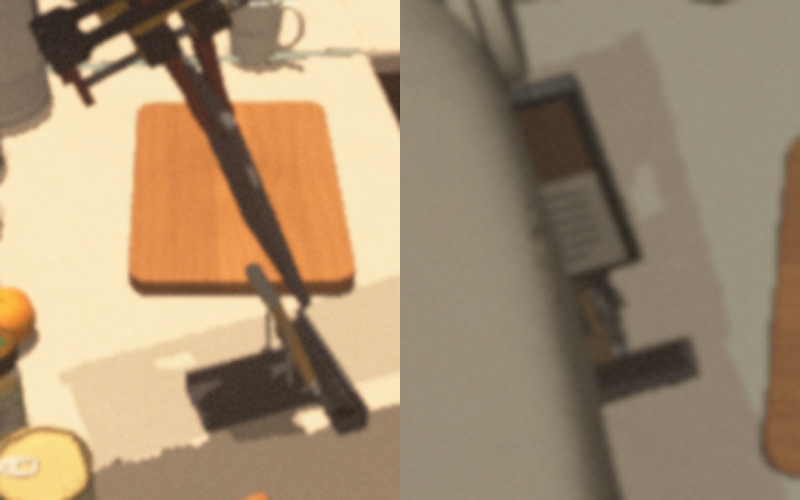

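The tablet hangs tilted parallel to the open back and in front of it. Side crop: lower corner (303,305), bar (255,272), lip end (350,420). Checking the right corner against prediction, then lowering.

```bash
python3 -c "
from pl import *
o,R=st(); p=np.array(o['ee_pos'])
d=ld('top5');s=ld('side5')
x,z=R[:,1],-R[:,2]; y=np.cross(z,x)
c=p-64.5*z
print((proj(d,[c-99*z-62*y-5*x])-[190,190])*4+[400,0],(proj(s,[c-99*z+62*y-5*x,c-99*z+62*y+5*x])-[260,160])*2.5)
" && python3 -m handwheel '[[0,0,27,0,0,0,1],[0,0,27,0,0,0,1],[0,-1,27,0,0,0,1],[0,0,26,0,0,0,1],[0,0,0,0,0,0,1],[0,0,0,0,0,0,1]]'
```

```text
t 19.5 p [542.8 165.4 307.6] R [[-0.25, 0.909, -0.333], [0.968, 0.235, -0.088], [-0.001, -0.345, -0.939]] w 9.7 g 29.99750554561615 F [ 0.5  0.1 -2.6] q [0.27 0.44 1.45 0.01 1.61 0.02]
[[645.57651837 259.36849083]] [[313.38086105 303.31851606]
 [302.17677928 309.38595122]]
t: 20.25
ee_pos: [507.3, 155.7, 208.2]
orientation: [-1.776, -2.293, 0.407]
ft_force: [0.3, -0.5, -3.0]
width: 9.8
grasp_force: 30.0
```

```bash
python3 -m handwheel '[[0,0,12,0,0,0,1],[0,0,12,0,0,0,1],[0,0,6,0,0,0,1],[0,0,0,0,0,0,1],[0,0,0,0,0,0,1]]' && python3 -c "
from pl import *
st(); print(tcp(10,6),tcp(0,6))
s=grab('side','side6')
cv2.imwrite('pics/c6.png',cv2.resize(cv2.imread('pics/side6.png')[220:370,290:440],(600,600),interpolation=cv2.INTER_CUBIC))"
```

```text
t: 20.88
ee_pos: [496.6, 152.6, 179.2]
orientation: [-1.776, -2.291, 0.409]
ft_force: [-0.0, 0.5, -2.4]
width: 9.7
grasp_force: 30.0
t 20.875 p [496.6 152.6 179.2] R [[-0.25, 0.909, -0.333], [0.968, 0.234, -0.087], [-0.002, -0.345, -0.939]] w 9.7 g 29.997607469558716 F [-0.   0.5 -2.4] q [0.27 0.5  1.67 0.01 1.32 0.02]
[496.56761622 153.03901041 178.78326711] [493.2469401  152.1840246  169.38953998]
```

View pics/c6.png

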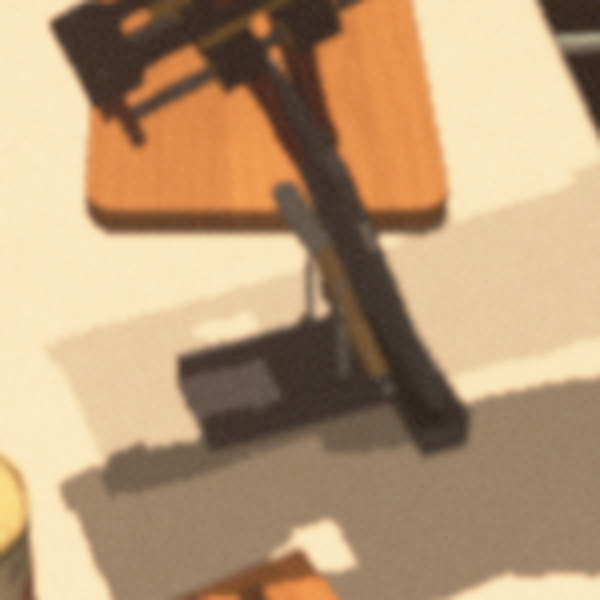

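The tablet's lower edge (430,410) sits between the lip and the back, so I lower it the last bit.

```bash
python3 -m handwheel '[[0,0,4,0,0,0,1],[0,0,3,0,0,0,1],[0,0,1.5,0,0,0,1],[0,0,0,0,0,0,1],[0,0,0,0,0,0,1]]' && python3 -m handwheel '[[0,0,1,0,0,0,1],[0,0,0,0,0,0,1]]'  && python3 -m handwheel '[[0,0,1,0,0,0,1],[0,0,0,0,0,0,1]]'
```

```text
t: 21.55
ee_pos: [493.5, 151.9, 171.2]
orientation: [-1.776, -2.291, 0.409]
ft_force: [-0.2, 0.7, -4.1]
width: 9.8
grasp_force: 30.0
t: 21.8
ee_pos: [493.3, 151.8, 170.1]
orientation: [-1.776, -2.291, 0.409]
ft_force: [0.8, 0.4, -3.9]
width: 9.6
grasp_force: 30.0
t: 22.05
ee_pos: [493.1, 151.7, 169.3]
orientation: [-1.776, -2.292, 0.409]
ft_force: [0.8, 0.8, -2.2]
width: 9.5
grasp_force: 30.0
```

```bash
python3 -m handwheel '[[0,0,0.7,0,0,0,1],[0,0,0,0,0,0,1]]'  && python3 -m handwheel '[[0,0,0.7,0,0,0,1],[0,0,0,0,0,0,1]]'
```

```text
t: 22.3
ee_pos: [493.2, 151.7, 169.2]
orientation: [-1.777, -2.292, 0.408]
ft_force: [1.9, 0.1, 3.8]
width: 9.9
grasp_force: 30.0
t: 22.55
ee_pos: [493.2, 151.7, 169.1]
orientation: [-1.777, -2.292, 0.407]
ft_force: [3.3, -0.3, 9.3]
width: 9.5
grasp_force: 30.0
```

```bash
python3 -m handwheel '[[0,0,-1.2,0,0,0,1],[0,1,0,0,0,0,1],[0,1,0,0,0,0,1],[0,1,0,0,0,0,1],[0,0,0,0,0,0,1]]'  && python3 -m handwheel '[[0,1,0,0,0,0,1],[0,0,0,0,0,0,1],[0,0,0,0,0,0,1]]'
```

```text
t: 23.18
ee_pos: [494.6, 152.1, 168.6]
orientation: [-1.775, -2.289, 0.413]
ft_force: [0.2, -0.6, 8.9]
width: 9.8
grasp_force: 30.0
t: 23.55
ee_pos: [495.2, 152.3, 168.4]
orientation: [-1.774, -2.289, 0.413]
ft_force: [-1.0, -0.7, 10.8]
width: 10.1
grasp_force: 30.1
```

```bash
python3 -m handwheel '[[0,0.5,-2,0,0,0,1],[0,0,0,0,0,0,1],[0,0,0,0,0,0,1]]'  && python3 -m handwheel '[[0,1,-0.4,0,0,0,1],[0,0,0,0,0,0,1],[0,0,0,0,0,0,1]]'; python3 -c "
from pl import *
st();print(tcp(0,0))"
```

```text
t: 23.92
ee_pos: [496.8, 152.7, 168.9]
orientation: [-1.775, -2.29, 0.411]
ft_force: [-1.8, 0.0, 0.2]
width: 9.8
grasp_force: 30.0
t: 24.3
ee_pos: [498.9, 153.2, 169.2]
orientation: [-1.776, -2.292, 0.408]
ft_force: [-0.1, -0.5, -2.8]
width: 10.2
grasp_force: 30.0
t 24.3 p [498.9 153.2 169.2] R [[-0.25, 0.909, -0.333], [0.968, 0.234, -0.087], [-0.002, -0.344, -0.939]] w 10.2 g 29.99949038028717 F [-0.1 -0.5 -2.8] q [0.27 0.51 1.67 0.01 1.31 0.02]
[499.05743416 153.68007233 169.38953998]
```

```bash
python3 -m handwheel '[[0,0.3,0.3,0,0,0,1],[0,0,0,0,0,0,1],[0,0,0,0,0,0,0.8],[0,0,0,0,0,0,0.7],[0,0,0,0,0,0,0.6],[0,0,0,0,0,0,0.6],[0,0,0,0,0,0,0.6]]' && python3 -c "
from pl import *
st()
s=grab('side','side7');d=grab('top','top7')
cv2.imwrite('pics/c7.png',np.hstack([cv2.resize(cv2.imread('pics/side7.png')[220:370,300:420],(480,600),interpolation=cv2.INTER_CUBIC),cv2.resize(cv2.imread('pics/top7.png')[200:310,200:255],(300,600),interpolation=cv2.INTER_CUBIC)]))"
```

```text
t: 25.18
ee_pos: [498.8, 153.2, 169.0]
orientation: [-1.776, -2.291, 0.409]
ft_force: [0.6, 0.9, 0.9]
width: 35.0
grasp_force: 0.0
t 25.175 p [498.8 153.2 169. ] R [[-0.25, 0.909, -0.334], [0.968, 0.234, -0.087], [-0.002, -0.345, -0.939]] w 35.0 g 0.0 F [0.6 0.9 0.9] q [0.27 0.51 1.67 0.01 1.31 0.02]
```

View pics/c7.png

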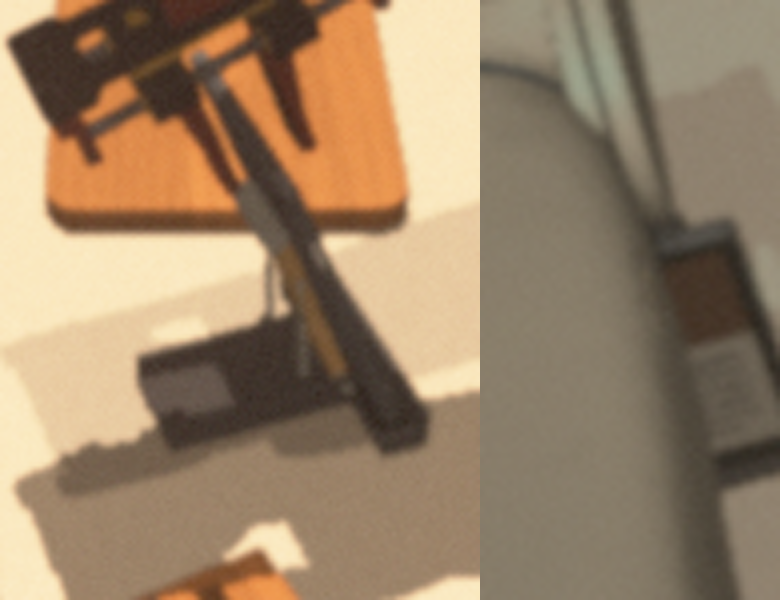

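The tablet leans on the back with its bottom in the ledge at (400,420). The fingers are open and clear of its top at (205,55). Withdrawing along the tool axis.

```bash
python3 -m handwheel '[[0,0,-10,0,0,0,0.6],[0,0,-25,0,0,0,0.6],[0,0,-40,0,0,0,0.6],[0,0,-50,0,0,0,0.6],[0,0,-50,0,0,0,0.6],[0,0,0,0,0,0,0.6],[-50,0,0,0,0,0,0.6],[-50,0,0,0,0,0,0.6],[-50,0,0,0,0,0,0.6],[0,0,0,0,0,0,0.6]]' && python3 -m handwheel '[[-50,0,0,0,0,0,0.6],[0,0,0,0,0,0,0.6],[0,0,0,0,0,0,0.6],[0,0,0,0,0,0,0.6]]' && python3 -c "
from pl import *
s=grab('side','side8');d=grab('top','top8')
cv2.imwrite('pics/c8.png',np.hstack([cv2.resize(cv2.imread('pics/side8.png')[220:370,300:420],(400,500),interpolation=cv2.INTER_CUBIC),cv2.resize(cv2.imread('pics/top8.png')[210:310,195:275],(400,500),interpolation=cv2.INTER_CUBIC)]))"
```

```text
t: 26.52
ee_pos: [594.5, 20.3, 332.6]
orientation: [-1.78, -2.286, 0.411]
ft_force: [0.9, 0.4, -0.0]
width: 35.2
grasp_force: 0.0
t: 27.02
ee_pos: [606.8, -23.8, 333.5]
orientation: [-1.774, -2.292, 0.409]
ft_force: [0.2, 1.4, 1.0]
width: 35.0
grasp_force: 0.0
```

View pics/c8.png

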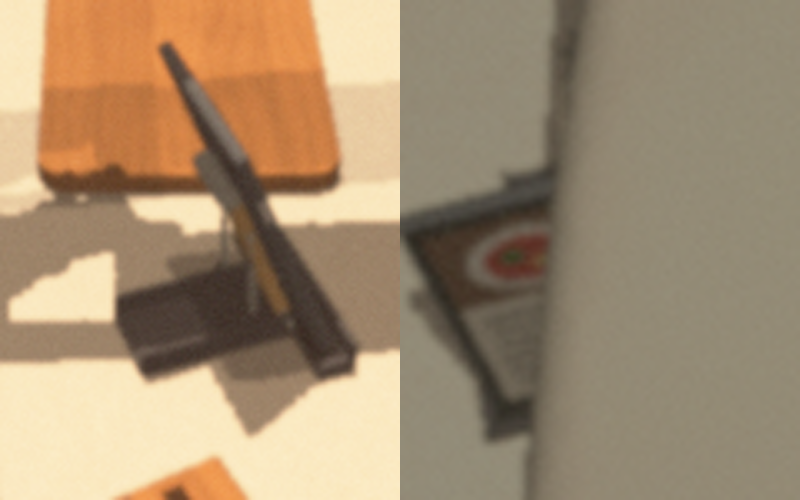

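The tablet leans steadily on the open back, screen out, with its bottom in the ledge at (320,360), and the arm is clear. Handing in.

```bash
python3 -c "
from workcell import ctrl
print(ctrl.close_job())"
```

```text
the job is handed in; nothing more can be done
None
```

I handed the job in at about 27 s of the 70 s: the stand is open on the worktop left of the board with its ledge towards you, and the tablet leans on it tall way up, about in the middle, screen out; the final picture looked right, but no verdict came back.

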